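Lock the stylus lamp over the cartridge holder with its thumbscrew

ROBOT

A 6-joint arm with a two-finger parallel gripper is mounted at the origin on the work surface. World frame = base frame: x ahead of the robot, y to its left, z up, the work surface at z = 0. Lengths are in mm, angles in rad, forces in N, time in s.
With the tool pointing down it reaches from about 350 to 775 mm from the base axis. Payload 7.3 kg.
Tool frame: the origin (TCP) lies at the very end of the fingers, on their centre line; the grasp point (between the pads) lies 19 mm behind it; z points along the fingers, y is the line along which they close (so a half turn about z gives the same grasp; the last joint's range is limited). The gripper opens to 92 mm and grips with 3 to 60 N. Pads are 19 mm wide; open, the fingers measure 130 mm over their backs; the gripper's body (75 mm by 190 mm) begins 47 mm behind the grasp point.
Start: joints at [1.043, 0.342, 1.524, -0, 1.275, -0.146], TCP at [195.598, 487.223, 226.741] pointing down, gripper open.
Joint ranges: [-2.53, 2.53], [-0.77, 2.02], [0.04, 2.7], [-1, 4.14], [0.28, 2.66], [-3.11, 3.11]. Speed limits (rad/s): [2.57, 2.57, 3.14, 3.14, 3.14, 3.14].

INTERFACE

Orientations are given as [roll, pitch, yaw] about the fixed x, y, z axes, in that order (R = Rz(yaw) Ry(pitch) Rx(roll)).
In Python, from plant import * gives the robot as it stands.
- The arm moves only by the tool arm_command, never from a script. Its arguments are lists of equal length, an entry for each row: "gripper": the finger opening in mm, from 0 to 91.8; "dp": the shift along the tool's x, y, z in units of 25 mm (1.0 is 25 mm), a list of three; "twist": the turn about the tool's z in units of 5 degrees (1.0 is 5 degrees). A call has exactly 5 rows; each row shifts and turns the commanded pose from where the row before left it, along the tool's axes as they then stand; what a row does not reach is not made up. A row lasts 1/8 s, in which the tool goes at most 62.5 mm and 10.7 degrees, less where a joint would pass 70% of its speed; a pose out of reach is approached as far as the arm can. A call is refused whole if a number of a shift passes 1 or a number of a turn 1, either way. A call with a gripper value outside its range is refused whole. The fingers move at their own pace and stop on an object; the grip force is fixed at half the most. Time passes only in rows, so rows that do not move let the fingers close, or fill a call up. It gives the time, the measured TCP pose, the force, the opening and the grip force at its end, in the units of the state.
- get_obs(): the state, without advancing time (a new reading comes with each control period).
- capture(name): name is "scene" or "top"; returns the picture (400x640x3 uint8, red, green, blue); there is no depth.
- get_calibration(name): a dict with "mtx" (3x3 intrinsics, pixels), "dist_coeffs" ([k1, k2, p1, p2, k3] as OpenCV has them; the pictures are not rectified), "position" and "attitude" of the camera in the world. Camera axes: x right, y down, z forward; pixel columns grow to the right and rows downward; lengths in mm; the calibration is good to about 2 mm. A picture is of the moment at which its call begins. get_calibration takes no time and is no camera call.
- close_job(): hands the job in; it is judged then, once.
The state is a dict: "time": time; "joint_positions": joint angles; "dq": joint speeds; "tau": joint torques, N m; "tool_pos": TCP position; "tcp_rot": TCP orientation; "contact_force": force on the tool from outside, world axes, zero at the start; "moment": the same for the moment, N m; "grip_width": finger opening in mm; "finger_force": force on a finger pad.
Only numpy, scipy, OpenCV 4.12 (cv2) and the standard library are available. Lean on these libraries where they do the work, as an engineer would, in place of code of your own. Each camera call takes 0.05 s, during which the arm holds its last target. There are 200 camera calls.

TASK

Swing the little stylus lamp's arm until the lamp hangs over the cartridge holder and the slot in the arm lies exactly over the slot in the fork prong beneath it. Then take the thumbscrew from its rubber rest, push it down through both slots until its collar sits flat on the arm, turn it a quarter turn either way so that it locks with its tab across the arm, and let go. Leave the cartridge holder, the 45 adapter, the record clamp and the glass stein where they are.

Things in the scene. Friction and masses are not known exactly. Their poses are not given: they have to be found in the camera images.
- lamp_foot: Fixed dark steel lamp foot: disc 110 mm across with a column. Origin: disc centre on the work surface, on the arm's vertical pivot axis; x along the middle of a two-pronged fork. Brass prongs 40 mm wide at the slot, 5 mm thick, top face 55 mm up, reach 113 mm from the axis, 0.65 rad to the left (+y) and right (-y) of x. Open space below the prong ends.
- fork_slot_left (a point): Centre, at the top face of the left prong (55 mm up), of its through slot: 21 mm long pointing away from the pivot axis, 11 mm wide, 90 mm from the pivot axis.
- fork_slot_right (a point): The same for the right prong.
- lamp_arm (a joint): Angle of the lamp arm about the vertical pivot axis, rad: 0 along the foot's x axis, positive to the left (anticlockwise from above), range -0.85 to 0.85; slots line up at +0.65 (left prong) or -0.65 (right prong). Stays where left, with light friction (under 1 N at the pin).
- swing_slot (a point): Centre, at the top face of the arm (61 mm up), of the slot in the flat aluminium lamp arm: 21 mm long along the arm, 11 mm wide, 90 mm from the pivot axis. The arm is 5 mm thick, 26 mm wide here, its underside 1 mm above the prongs. This point's x axis runs along the arm away from the pivot, z up.
- swing_pin (a point): Centre of the top of the upright steel grip pin on the arm, for swinging it: 12 mm diameter, 35 mm tall (from 61 to 96 mm above the surface), 155 mm from the pivot axis; the arm is 20 mm wide beneath it.
- lamp_head (a point): Centre of the underside (56 mm up) of the round lamp head at the arm's end: 52 mm across, 18 mm high, 215 mm from the pivot axis.
- thumbscrew: Loose steel quarter-turn thumbscrew, 50 g, upright in its rubber rest at any yaw. Origin: on its axis at the underside of its 30 mm wide, 4 mm thick collar; z up. Above, a flat tab to grip: 24 mm long along x, 9 mm thick along y, from 4 to 32 mm above the origin. Below, an 8 mm shank with a cone tip ending at -27 mm, and a cross pin along x. Half a turn looks the same.
- screw_pin (a point): Centre of the thumbscrew's cross pin, 16 mm below its origin: pin 16 mm long along the tab's length (x), 5 mm thick. It passes the slots only with the tab along them; with the collar on the arm it is 2.5 mm clear below the prong and can turn either way to lock.
- screw_rest: Fixed black rubber ring holding the thumbscrew: 60 mm across, 34 mm high, round hole 21 mm across in which the screw has about 2 mm play; the collar lies on its top. Origin: centre of the underside.
- cartridge_holder: Silicone cartridge holder, dark block 56 x 44 x 16 mm with a phono cartridge on it, 31 mm high overall. Origin: centre of the underside. It stands under the place of the lamp at one of the two prongs (within about 20 mm); the 45 adapter stands at the other.
- adapter45: Plastic 45 adapter, domed disc 38 mm across, 10 mm high. Origin: centre of the underside. Bystander.
- record_clamp: Chrome record clamp, waisted disc 76 mm across, 42 mm high. Origin: centre of the underside. Bystander.
- stein: Glass beer stein with a handle, 82 mm across, 140 mm high. Origin: centre of the underside. Bystander.
Mind the look-alikes: they are no part of the job. Of the things like the thumbscrew, leave any that is turquoise; of the rest the smaller one is meant.

How it is judged:
By the outcome, as a careful person would: the job done as asked, in the order asked, and still so for the second after the job is handed in, with the robot touching nothing.
It also fails if it takes over 64 s, if anything falls off the work surface, if the arm or the gripper's body presses on something with over 40 N, if the wrist force passes 120 N, or if a joint passes its speed limit or range.

## Working session

There is one attempt and no reset: what is moved stays moved. The work goes in short steps, Python scripts to look and compute and a tool call to move; the robot and the scene stay as the last step left them, time stands still between calls to the robot, and variables do not carry over. Pictures are saved under pics/ and viewed, at most 10 in all, crops included, and the job is handed in when it is done.

Besides the shell and the picture viewer there is one more tool, called by a JSON object that holds its "name" and its "arguments", one argument or row to a line. arm_command: Moves the arm, as the interface text tells. Its arguments: {"type":"object","properties":{"gripper":{"type":"array"},"dp":{"type":"array"},"twist":{"type":"array"}},"required":["gripper","dp","twist"]}

```bash
mkdir -p pics; python3 - <<'E'
from plant import *
import cv2
for n in("scene","top"):
    im=capture(n); cv2.imwrite(f"pics/{n}0.png",im[:,:,::-1]); c=get_calibration(n); print(n,c)
o=get_obs(); print(o)
E
```

```text
scene {'mtx': array([[472.45561834,   0.        , 322.1801866 ],
       [  0.        , 472.45561834, 197.77392929],
       [  0.        ,   0.        ,   1.        ]]), 'dist_coeffs': array([-0.06216891,  0.        ,  0.        ,  0.        ,  0.        ]), 'position': array([1225.48046375, -495.18409459,  733.63809988]), 'attitude': array([-2.21654951,  0.01231165,  0.90367484])}
top {'mtx': array([[427.86046278,   0.        , 318.59160499],
       [  0.        , 427.86046278, 204.50575192],
       [  0.        ,   0.        ,   1.        ]]), 'dist_coeffs': array([-0.10119792,  0.        ,  0.        ,  0.        ,  0.        ]), 'position': array([475.28995139,  31.05398496, 978.38670545]), 'attitude': array([-3.06424521, -0.01113462, -1.59032599])}
{'time': 0.1, 'joint_positions': array([ 1.04297263e+00,  3.42614917e-01,  1.52487312e+00,  1.95075731e-06,
        1.27541513e+00, -1.46021831e-01]), 'dq': array([-0.00173884, -0.00169851, -0.00220192,  0.0003338 ,  0.00137171,
        0.00092988]), 'tau': array([ 2.09625352e-03, -4.32003343e+01, -2.44694996e+01,  7.20845629e-02,
        5.26345137e-02, -7.35633830e-05]), 'tool_pos': array([195.42492371, 486.89974054, 226.15113873]), 'tcp_rot': array([-3.14029636e+00, -1.92529733e-04,  2.75979009e+00]), 'contact_force': array([ 0.02645713, -0.66089833,  0.51427054]), 'moment': array([ 0.00055173, -0.02266086, -0.03476684]), 'finger_force': 0.0, 'grip_width': 91.82049304411397}
```

View pics/top0.png

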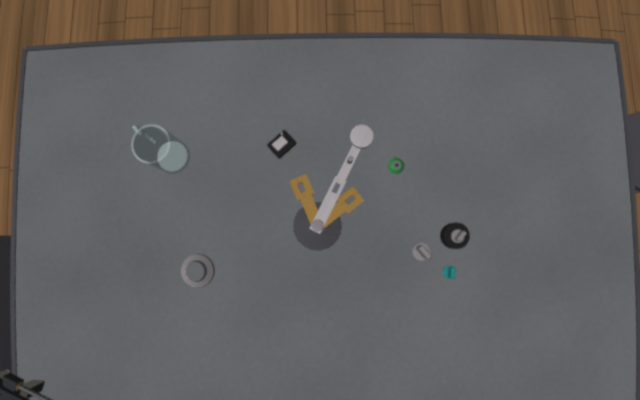

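View pics/scene0.png

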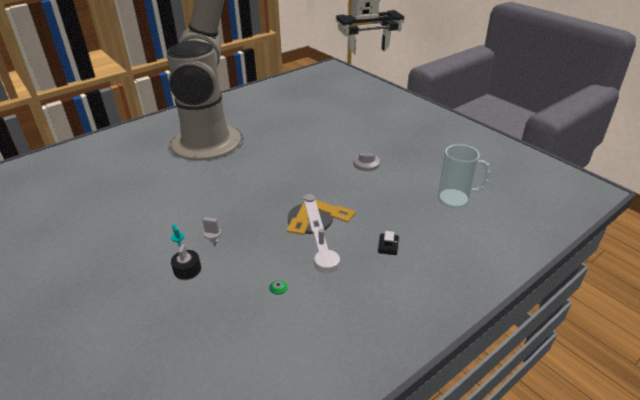

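The top view shows the foot at (317,226), prong slots at (302,187) and (350,201), and the arm head at (361,136). The cartridge holder is at (281,144), on the left prong's side, and the adapter is at (396,166). The rest with the screw is at (457,236), with look-alikes at (422,252) in grey and (449,272) in turquoise.

```bash
cat > h.py <<'E'
from plant import *
import cv2,numpy as np
from scipy.spatial.transform import Rotation as R
def ray(n,uv):
    c=get_calibration(n); p=cv2.undistortPoints(np.array([[uv]],float),c["mtx"],c["dist_coeffs"])[0,0]
    return c["position"],R.from_euler("xyz",c["attitude"]).apply([p[0],p[1],1])
def at(n,uv,z):
    o,d=ray(n,uv); return (o+d*(z-o[2])/d[2])[:2]
def proj(n,P):
    c=get_calibration(n); Rm=R.from_euler("xyz",c["attitude"]).as_matrix().T
    return cv2.projectPoints(np.array(P,float).reshape(-1,3),cv2.Rodrigues(Rm)[0],-Rm@c["position"],c["mtx"],c["dist_coeffs"])[0][:,0]
def crop(im,u0,v0,w,h,s,f):
    cv2.imwrite(f,cv2.resize(im[v0:v0+h,u0:u0+w,::-1],None,fx=s,fy=s,interpolation=cv2.INTER_CUBIC))
E
python3 - <<'E'
from h import *
for k,u,z in [("pivot",(317,226),61),("foot",(317,226),0),("sl",(302,187),55),("sr",(350.5,201),55),("swing",(336,188),61),("pin",(349,160),96),("head",(361,136),74),("rest",(455,236),34),("tab",(458,236),66),("cart",(281,144),20),("other",(422,252),50),("ad",(396,166),5)]:
    print(k,at("top",u,z).round(1))
im=cv2.imread("pics/top0.png")[:,:,::-1]
a=cv2.resize(im[115:255,265:405],None,fx=4,fy=4,interpolation=cv2.INTER_CUBIC)
b=cv2.resize(im[215:285,405:475],(240,240),interpolation=cv2.INTER_CUBIC)
s=cv2.imread("pics/scene0.png")[:,:,::-1]
c=cv2.resize(s[215:285,160:230],(240,240),interpolation=cv2.INTER_CUBIC)
b=np.vstack([b,c,np.zeros((80,240,3),np.uint8)])
cv2.imwrite("pics/z0.png",np.hstack([a,b])[:,:,::-1])
E
```

```text
pivot [500.1  23.8]
foot [501.7  23.3]
sl [585.4  54.7]
sr [553. -50.]
swing [581.2 -18.8]
pin [635.6 -45.5]
head [691.7 -74.7]
rest [ 472.  -284.2]
tab [ 472.  -280.2]
cart [689.  101.8]
other [ 439. -204.]
ad [ 636.5 -162. ]
```

View pics/z0.png

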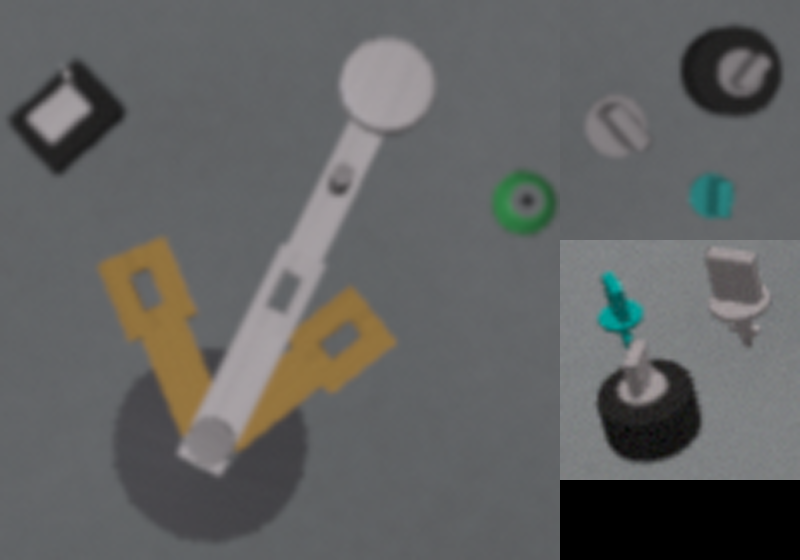

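The crop confirms the parts: left slot (301.8,187.5), right slot (350,199.8), arm slot (335.8,187.8), pin top (350,159). The smaller grey screw stands in the black rest, and the loose grey one is clearly larger. The tab runs up and to the right in the image.

```bash
cat >> h.py <<'E'
def plan(target,yaw):
    o=get_obs(); p=o["tool_pos"]; R0=R.from_euler("xyz",o["tcp_rot"])
    d=R0.inv().apply(np.array(target)-p)/25
    tw=-((yaw-o["tcp_rot"][2]+np.pi)%(2*np.pi)-np.pi)
    print("t",round(o["time"],2),"pos",p.round(1),"rot",o["tcp_rot"].round(3),"dp",d.round(2),"twist",(np.degrees(tw)/5).round(2),"F",o["contact_force"].round(1),"w",round(o["grip_width"],1))
E
python3 - <<'E'
from h import *
from scipy.optimize import least_squares
uv=dict(L=(301.75,187.5),Rr=(350,199.75),S=(335.75,187.75),H=(361.6,136),F=(317.5,226.25))
def model(p):
    x,y,a,q=p
    f=lambda r,t,z:[x+r*np.cos(t),y+r*np.sin(t),z]
    return [f(90,a+.65,55),f(90,a-.65,55),f(90,a+q,61),f(215,a+q,74),[x,y,0]]
r=least_squares(lambda p:(proj("top",model(p))-np.array(list(uv.values()))).ravel(),[501,23,-.3,-.18])
print(r.x, r.fun.round(2))
x,y,a,q=r.x
for t in(a+q,a+.65):print("pin",x+155*np.cos(t),y+155*np.sin(t),"slot",x+90*np.cos(t),y+90*np.sin(t),t)
print(at("top",(454.9,235.4),17),at("top",(458.4,236),38),at("scene",(184.2,257.6),38),at("scene",(182.5,245.6),66))
plan([x+155*np.cos(a+q),y+155*np.sin(a+q),130],a+.65+np.pi)
E
```

```text
[ 5.01075115e+02  2.24112262e+01 -2.71061477e-01 -2.04373016e-01] [-0.23 -0.15  0.13  0.09  0.23  0.3  -0.03 -0.27 -0.11  0.02]
pin 638.884673814707 -48.53611707533804 slot 581.0935685277339 -18.78400539045099 -0.4754344926535153
pin 645.0790795865712 79.75107443557229 slot 584.6903202662357 55.70533161588405 0.37893852346906337
[ 473.33331896 -289.70177879] [ 471.84889093 -290.63080446] [ 475.70833384 -287.4637242 ] [ 470.30766067 -283.00170274]
t 0.1 pos [195.4 486.9 226.2] rot [-3.14 -0.    2.76] dp [-24.44 -13.26   3.86] twist -8.72 F [ 0.  -0.7  0.5] w 91.8
```

{"name": "arm_command", "arguments": {
  "gripper": [60,60,60,60,60],
  "dp": [
    [-1,-0.54,0],
    [-1,-0.54,0],
    [-1,-0.54,0],
    [-1,-0.54,0],
    [-1,-0.54,0]
  ],
  "twist": [0,0,0,0,0]
}}

```text
time: 0.72
tool_pos: [286.8, 377.1, 226.4]
tcp_rot: [-3.141, -0.0, 2.76]
contact_force: [-0.1, 0.8, 0.2]
grip_width: 60.3
finger_force: 0.0
```

{"name": "arm_command", "arguments": {
  "gripper": [60,60,60,60,60],
  "dp": [
    [-1,-0.54,0],
    [-1,-0.54,0],
    [-1,-0.54,0],
    [-1,-0.54,0],
    [-1,-0.54,0]
  ],
  "twist": [0,0,0,0,0]
}}

```text
time: 1.35
tool_pos: [377.6, 267.9, 226.4]
tcp_rot: [-3.141, -0.001, 2.76]
contact_force: [0.3, -0.1, 0.7]
grip_width: 59.9
finger_force: 0.0
```

{"name": "arm_command", "arguments": {
  "gripper": [60,60,60,60,60],
  "dp": [
    [-1,-0.54,0],
    [-1,-0.54,0],
    [-1,-0.54,0],
    [-1,-0.54,0],
    [-1,-0.54,0]
  ],
  "twist": [0,0,0,0,0]
}}

```text
time: 1.98
tool_pos: [468.5, 158.8, 226.4]
tcp_rot: [-3.141, -0.001, 2.76]
contact_force: [-0.0, -0.7, 0.6]
grip_width: 60.0
finger_force: 0.0
```

{"name": "arm_command", "arguments": {
  "gripper": [60,60,60,60,60],
  "dp": [
    [-1,-0.54,0],
    [-1,-0.54,0],
    [-1,-0.54,0],
    [-1,-0.54,0],
    [-1,-0.54,0]
  ],
  "twist": [0,0,0,0,0]
}}

```text
time: 2.6
tool_pos: [559.3, 49.6, 226.2]
tcp_rot: [-3.141, -0.001, 2.76]
contact_force: [1.1, -0.1, 0.8]
grip_width: 60.2
finger_force: 0.0
```

{"name": "arm_command", "arguments": {
  "gripper": [60,60,60,60,60],
  "dp": [
    [0,0,0.6],
    [0,0,0.6],
    [0,0,0.6],
    [0,0,0.6],
    [0,0,0.6]
  ],
  "twist": [-1,-1,-1,-1,-1]
}}

```text
time: 3.22
tool_pos: [558.7, 50.4, 150.8]
tcp_rot: [3.141, -0.001, -3.084]
contact_force: [-0.4, 0.2, -0.8]
grip_width: 60.0
finger_force: 0.0
```

```bash
python3 -c "
from h import *
plan([638.9,-48.5,130],3.52)"
```

```text
t 3.23 pos [558.7  50.4 150.8] rot [ 3.141e+00 -1.000e-03 -3.084e+00] dp [-2.98 -4.13  0.83] twist -3.68 F [-0.4  0.2 -0.8] w 60.0
```

{"name": "arm_command", "arguments": {
  "gripper": [60,60,60,60,60],
  "dp": [
    [-0.6,-0.83,0.17],
    [-0.6,-0.83,0.17],
    [-0.6,-0.83,0.17],
    [-0.6,-0.83,0.17],
    [-0.6,-0.83,0.17]
  ],
  "twist": [0,0,0,0,0]
}}

```text
time: 3.85
tool_pos: [639.7, -49.7, 129.7]
tcp_rot: [3.141, -0.001, -3.087]
contact_force: [0.5, 0.7, 0.5]
grip_width: 59.6
finger_force: 0.0
```

{"name": "arm_command", "arguments": {
  "gripper": [60,60,60,60,60],
  "dp": [
    [0,0,0],
    [0,0,0],
    [0,0,0],
    [0,0,0],
    [0,0,0]
  ],
  "twist": [-0.92,-0.92,-0.92,-0.92,0]
}}

```text
time: 4.47
tool_pos: [639.3, -49.1, 130.0]
tcp_rot: [3.141, -0.001, -2.767]
contact_force: [-0.5, -0.8, -0.3]
grip_width: 60.0
finger_force: 0.0
```

```bash
python3 -c "
from h import *
plan([638.9,-48.5,68],3.52)
a=capture('top');b=capture('scene')
A=cv2.resize(a[100:230,270:400],(390,390),interpolation=2);B=cv2.resize(b[150:280,250:380],(390,390),interpolation=2)
cv2.imwrite('pics/z1.png',np.hstack([A,B])[:,:,::-1])"
```

```text
t 4.47 pos [639.3 -49.1 130. ] rot [ 3.141e+00 -1.000e-03 -2.767e+00] dp [0.   0.03 2.48] twist -0.04 F [-0.5 -0.8 -0.3] w 60.0
```

View pics/z1.png

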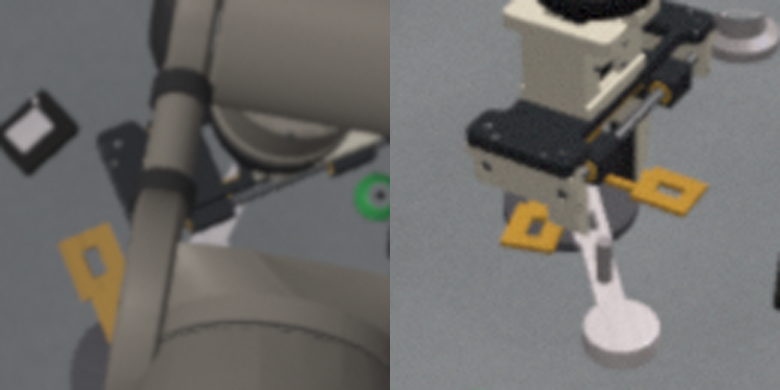

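The gripper stands above and in line with the pin, which is at (603,260) in the crop. Descending next.

{"name": "arm_command", "arguments": {
  "gripper": [60,60,60,60,60],
  "dp": [
    [0,0,0.5],
    [0,0,0.5],
    [0,0,0.5],
    [0,0,0.5],
    [0,0,0.48]
  ],
  "twist": [0,0,0,0,0]
}}

```text
time: 5.2
tool_pos: [639.4, -49.1, 67.4]
tcp_rot: [3.141, -0.0, -2.766]
contact_force: [-0.7, 0.8, -0.3]
grip_width: 60.1
finger_force: 0.0
```

{"name": "arm_command", "arguments": {
  "gripper": [30,20,10,8,8],
  "dp": [
    [0,0,0],
    [0,0,0],
    [0,0,0],
    [0,0,0],
    [0,0,0]
  ],
  "twist": [0,0,0,0,0]
}}

```text
time: 5.82
tool_pos: [639.6, -49.1, 68.7]
tcp_rot: [3.142, 0.0, -2.766]
contact_force: [-5.4, 4.9, 1.5]
grip_width: 14.8
finger_force: 3.0
```

{"name": "arm_command", "arguments": {
  "gripper": [8,8,8,8,8],
  "dp": [
    [0,0,0],
    [0,0,0],
    [0,0,0],
    [0,0,0],
    [0,0,0]
  ],
  "twist": [0,0,0,0,0]
}}

```text
time: 6.45
tool_pos: [639.2, -48.9, 68.5]
tcp_rot: [3.141, -0.001, -2.766]
contact_force: [-4.3, 2.8, 3.7]
grip_width: 11.4
finger_force: 30.0
```

```bash
python3 -c "
from h import *
x,y=501.08,22.41; prev=np.array([x+155*np.cos(-.4754),y+155*np.sin(-.4754)]); yaw=-2.766
ex=np.array([np.cos(yaw),np.sin(yaw)]);ey=np.array([np.sin(yaw),-np.cos(yaw)])
for t in np.linspace(-.4754,.379,11)[1:]:
    p=np.array([x+155*np.cos(t),y+155*np.sin(t)]);d=(p-prev)/25;print((d@ex).round(2),(d@ey).round(2));prev=p
plan([645.1,79.75,68],3.52)"
```

```text
-0.38 0.37
-0.35 0.4
-0.32 0.43
-0.28 0.45
-0.24 0.47
-0.2 0.49
-0.15 0.51
-0.11 0.52
-0.07 0.53
-0.02 0.53
t 6.45 pos [639.2 -48.9  68.5] rot [ 3.141e+00 -1.000e-03 -2.766e+00] dp [-2.11  4.7   0.02] twist -0.03 F [-4.3  2.8  3.7] w 11.4
```

{"name": "arm_command", "arguments": {
  "gripper": [14,14,14,14,14],
  "dp": [
    [-0.38,0.37,0],
    [-0.35,0.4,0],
    [-0.32,0.43,0],
    [-0.28,0.45,0],
    [-0.24,0.47,0]
  ],
  "twist": [0,0,0,0,0]
}}

```text
time: 7.08
tool_pos: [656.7, 15.7, 68.4]
tcp_rot: [3.141, -0.0, -2.766]
contact_force: [1.4, 0.2, -0.7]
grip_width: 14.2
finger_force: 0.5
```

{"name": "arm_command", "arguments": {
  "gripper": [14,14,14,14,14],
  "dp": [
    [-0.2,0.49,0],
    [-0.15,0.51,0],
    [-0.11,0.52,0],
    [-0.07,0.53,0],
    [-0.02,0.53,0]
  ],
  "twist": [0,0,0,0,0]
}}

```text
time: 7.7
tool_pos: [645.4, 80.5, 68.5]
tcp_rot: [3.141, -0.0, -2.766]
contact_force: [0.2, 0.4, 0.5]
grip_width: 13.8
finger_force: 0.3
```

{"name": "arm_command", "arguments": {
  "gripper": [8,8,8,8,8],
  "dp": [
    [0,0,0],
    [0,0,0],
    [0,0,0],
    [0,0,0],
    [0,0,0]
  ],
  "twist": [0,0,0,0,0]
}}

```text
time: 8.32
tool_pos: [645.7, 79.3, 68.4]
tcp_rot: [-3.142, -0.0, -2.766]
contact_force: [-0.3, 0.1, 0.5]
grip_width: 11.6
finger_force: 30.0
```

```bash
python3 -c "
from h import *
plan([645.1,79.75,68],3.52)
a=capture('top');b=capture('scene')
A=cv2.resize(a[100:230,240:370],(390,390),interpolation=2);B=cv2.resize(b[170:270,270:370],(390,390),interpolation=2)
cv2.imwrite('pics/z2.png',np.hstack([A,B])[:,:,::-1])"
```

```text
t 8.32 pos [645.7  79.3  68.4] rot [-3.142 -0.    -2.766] dp [0.02 0.03 0.02] twist -0.04 F [-0.3  0.1  0.5] w 11.6
```

View pics/z2.png

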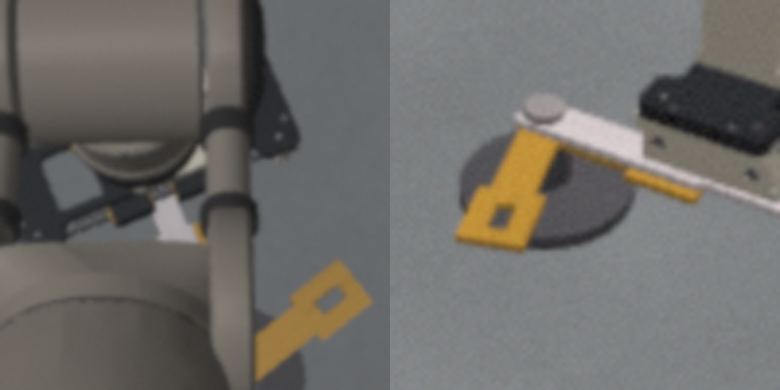

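The arm lies over the left prong, but the gripper hides the slots. I'll release, rise and head for the screw, then look.

{"name": "arm_command", "arguments": {
  "gripper": [16,22,30,40,40],
  "dp": [
    [0,0,0],
    [0,0,0],
    [0,0,0],
    [0,0,-0.6],
    [0,0,-1]
  ],
  "twist": [0,0,0,0,0]
}}

```text
time: 9.05
tool_pos: [645.4, 79.6, 109.0]
tcp_rot: [3.141, -0.001, -2.766]
contact_force: [0.2, 0.2, 0.1]
grip_width: 39.4
finger_force: 0.0
```

```bash
python3 -c "
from h import *
plan([473,-289,140],2.19)"
```

```text
t 9.05 pos [645.4  79.6 109. ] rot [ 3.141e+00 -1.000e-03 -2.766e+00] dp [ 11.83 -11.19  -1.23] twist 15.21 F [0.2 0.2 0.1] w 39.4
```

{"name": "arm_command", "arguments": {
  "gripper": [40,40,40,40,40],
  "dp": [
    [1,-0.95,-1],
    [1,-0.95,-0.3],
    [1,-0.95,0],
    [1,-0.95,0],
    [1,-0.95,0]
  ],
  "twist": [0,0,0,0,0]
}}

```text
time: 9.68
tool_pos: [572.9, -77.7, 142.4]
tcp_rot: [-3.141, 0.001, -2.766]
contact_force: [1.1, -0.8, 0.2]
grip_width: 40.0
finger_force: 0.0
```

{"name": "arm_command", "arguments": {
  "gripper": [40,40,40,40,40],
  "dp": [
    [1,-0.95,0],
    [1,-0.95,0],
    [1,-0.95,0],
    [0,0,0],
    [0,0,0]
  ],
  "twist": [0,0,0,1,1]
}}

```text
time: 10.3
tool_pos: [529.5, -171.3, 142.3]
tcp_rot: [-3.141, 0.001, -2.944]
contact_force: [-0.5, -0.2, 0.8]
grip_width: 40.1
finger_force: 0.0
```

```bash
python3 -c "
from h import *
plan([473,-289,140],2.19)
a=capture('top');b=capture('scene')
A=cv2.resize(a[150:230,270:350],(400,400),interpolation=2);B=cv2.resize(b[185:265,290:370],(400,400),interpolation=2)
C=cv2.resize(a[205:265,425:485],(400,400),interpolation=2)[:200]
C=np.hstack([cv2.resize(a[207:267,425:485],(200,200),interpolation=2),cv2.resize(b[225:285,155:215],(200,200),interpolation=2),np.zeros((200,400,3),np.uint8)])
cv2.imwrite('pics/z3.png',np.vstack([np.hstack([A,B]),C])[:,:,::-1])"
```

```text
t 10.3 pos [ 529.5 -171.3  142.3] rot [-3.141e+00  1.000e-03 -2.944e+00] dp [ 3.14 -4.17  0.09] twist 13.16 F [-0.5 -0.2  0.8] w 40.1
```

View pics/z3.png

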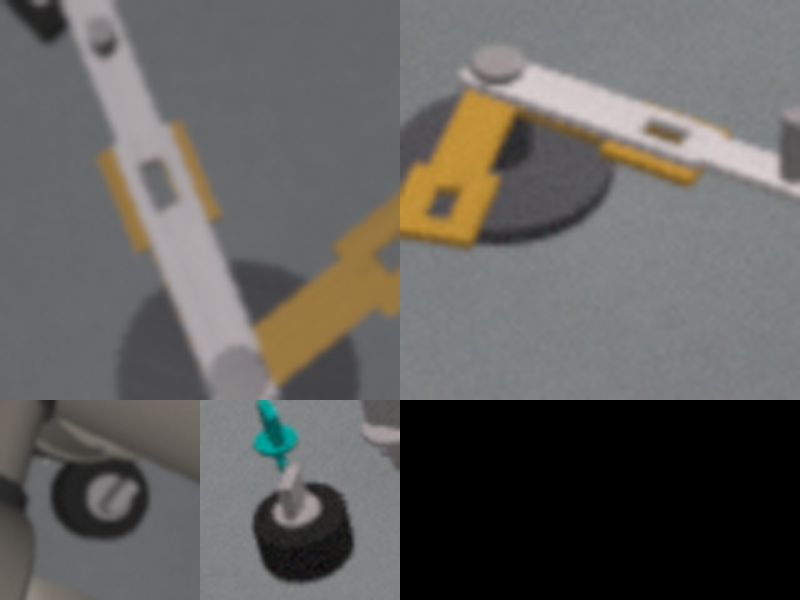

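The top crop shows the arm lying over the left prong with brass showing on both sides, and a thin brass sliver at the right edge of the arm slot (175,190), so the fit is close. I'll quantify the offset by profile.

```bash
python3 - <<'E'
from h import *
a=sum(capture('top').astype(float) for _ in range(4))/4
sat=(a[:,:,0]-a[:,:,2]).astype(np.float32); br=a.mean(2).astype(np.float32)
x,y=501.08,22.41; t=.379
T=np.arange(-26,26.1,.5)
def prof(img,z,r0,r1):
    rr=np.arange(r0,r1,1.)
    P=[[x+r*np.cos(t)-s*np.sin(t),y+r*np.sin(t)+s*np.cos(t),z] for s in T for r in rr]
    uv=proj("top",P).astype(np.float32).reshape(len(T),len(rr),2)
    return cv2.remap(img,uv[...,0],uv[...,1],1).mean(1)
def cross(p):
    out=[]; 
    h=(p.max()+np.percentile(p,25))/2
    for i in range(len(T)-1):
        if (p[i]-h)*(p[i+1]-h)<0: out.append(round(float(T[i]+.5*(h-p[i])/(p[i+1]-p[i])),2))
    return out
for r in((74,80),(86,94),(100,106)):
    print(r,"brass@55",cross(prof(sat,55,*r)))
    b=prof(br,61,*r); print("  arm@61",cross(b))
b=prof(sat,61,86,94); print(list(zip(T[35:70],b[35:70].round(0))))
b=prof(br,61,86,94); print(list(zip(T[20:86],b[20:86].round(0))))
E
```

```text
(74, 80) brass@55 [-19.8, -14.24, 12.72, 19.97]
  arm@61 [-14.03, 12.86]
(86, 94) brass@55 [-20.04, -14.24, 12.48, 19.92]
  arm@61 [-14.43, -5.97, 5.47, 12.99]
(100, 106) brass@55 [-20.01, -14.59, 12.39, 19.87]
  arm@61 [-14.47, -3.68, 3.71, 12.74]
[(np.float64(-8.5), np.float32(7.0)), (np.float64(-8.0), np.float32(9.0)), (np.float64(-7.5), np.float32(10.0)), (np.float64(-7.0), np.float32(12.0)), (np.float64(-6.5), np.float32(14.0)), (np.float64(-6.0), np.float32(15.0)), (np.float64(-5.5), np.float32(15.0)), (np.float64(-5.0), np.float32(14.0)), (np.float64(-4.5), np.float32(12.0)), (np.float64(-4.0), np.float32(9.0)), (np.float64(-3.5), np.float32(6.0)), (np.float64(-3.0), np.float32(3.0)), (np.float64(-2.5), np.float32(0.0)), (np.float64(-2.0), np.float32(-2.0)), (np.float64(-1.5), np.float32(-3.0)), (np.float64(-1.0), np.float32(-4.0)), (np.float64(-0.5), np.float32(-4.0)), (np.float64(0.0), np.float32(-4.0)), (np.float64(0.5), np.float32(-4.0)), (np.float64(1.0), np.float32(-4.0)), (np.float64(1.5), np.float32(-4.0)), (np.float64(2.0), np.float32(-4.0)), (np.float64(2.5), np.floa
[... 2316 characters left out ...]
), (np.float64(8.0), np.float32(162.0)), (np.float64(8.5), np.float32(164.0)), (np.float64(9.0), np.float32(165.0)), (np.float64(9.5), np.float32(165.0)), (np.float64(10.0), np.float32(163.0)), (np.float64(10.5), np.float32(161.0)), (np.float64(11.0), np.float32(157.0)), (np.float64(11.5), np.float32(153.0)), (np.float64(12.0), np.float32(148.0)), (np.float64(12.5), np.float32(142.0)), (np.float64(13.0), np.float32(136.0)), (np.float64(13.5), np.float32(130.0)), (np.float64(14.0), np.float32(125.0)), (np.float64(14.5), np.float32(120.0)), (np.float64(15.0), np.float32(117.0)), (np.float64(15.5), np.float32(114.0)), (np.float64(16.0), np.float32(112.0)), (np.float64(16.5), np.float32(111.0))]
```

The arm slot centre is within about 0.5 mm of the prong slot centre, which is fine. Next is the screw.

{"name": "arm_command", "arguments": {
  "gripper": [40,40,40,40,40],
  "dp": [
    [0.63,-0.83,0],
    [0.63,-0.83,0],
    [0.63,-0.83,0],
    [0.63,-0.83,0],
    [0.62,-0.85,0]
  ],
  "twist": [0,0,0,0,0]
}}

```text
time: 11.22
tool_pos: [473.0, -289.0, 141.1]
tcp_rot: [-3.141, 0.0, -2.939]
contact_force: [0.6, -0.9, -0.2]
grip_width: 39.8
finger_force: 0.0
```

{"name": "arm_command", "arguments": {
  "gripper": [40,40,40,40,40],
  "dp": [
    [0,0,0],
    [0,0,0],
    [0,0,0],
    [0,0,0],
    [0,0,0]
  ],
  "twist": [1,1,1,1,1]
}}

```text
time: 11.85
tool_pos: [473.4, -288.2, 141.1]
tcp_rot: [3.142, 0.0, 2.905]
contact_force: [0.7, -0.3, -0.0]
grip_width: 40.1
finger_force: 0.0
```

{"name": "arm_command", "arguments": {
  "gripper": [40,40,40,40,40],
  "dp": [
    [0,0,0],
    [0,0,0],
    [0,0,0],
    [0,0,0],
    [0,0,0]
  ],
  "twist": [1,1,1,1,1]
}}

```text
time: 12.48
tool_pos: [473.4, -288.2, 141.1]
tcp_rot: [3.142, 0.0, 2.469]
contact_force: [0.6, 0.1, 0.0]
grip_width: 40.0
finger_force: 0.0
```

{"name": "arm_command", "arguments": {
  "gripper": [40,40,40,40,40],
  "dp": [
    [0,0,0.6],
    [0,0,0.6],
    [0,0,0.3],
    [0,0,0],
    [0,0,0]
  ],
  "twist": [1,1,1,0,0]
}}

```text
time: 13.1
tool_pos: [473.6, -288.4, 103.9]
tcp_rot: [3.141, 0.001, 2.21]
contact_force: [0.2, 0.6, -0.7]
grip_width: 39.8
finger_force: 0.0
```

```bash
python3 - <<'E'
from h import *
plan([473,-289,42],2.19)
print(at("top",(461.6,234.6),66),at("scene",(182,246),66),at("top",(458.9,236.1),36),at("scene",(184.1,257.4),36))
b=capture('scene')
s=5;u0,v0=145,190
B=cv2.resize(b[v0:v0+100,u0:u0+100],(600,600),interpolation=2)
def rect(c,yaw,z,l,w):
    e=np.array([np.cos(yaw),np.sin(yaw)]);n=np.array([-e[1],e[0]])
    return [[*(c+i*l/2*e+j*w/2*n),z] for i,j in((1,1),(1,-1),(-1,-1),(-1,1))]
def dr(P,col):
    q=(proj("scene",P)-[u0,v0]+.5)*6-.5; cv2.polylines(B,[q.round().astype(int)],True,col,1)
c=np.array([473,-289.])
dr(rect(c,2.19,66,24,9),(255,0,0)); dr(rect(c,2.19,38,24,9),(255,0,0))
dr([[*(c+15*np.array([np.cos(t),np.sin(t)])),38] for t in np.linspace(0,6.28,40)],(0,255,0))
dr([[*(c+30*np.array([np.cos(t),np.sin(t)])),0] for t in np.linspace(0,6.28,40)],(0,0,255))
cv2.imwrite('pics/z4.png',B[:,:,::-1])
E
```

```text
t 13.1 pos [ 473.6 -288.4  103.9] rot [3.141e+00 1.000e-03 2.210e+00] dp [-0.   -0.03  2.47] twist 0.23 F [ 0.2  0.6 -0.7] w 39.8
[ 474.79609988 -288.27426567] [ 470.7896242  -284.36386506] [ 471.59089972 -292.45088013] [ 472.8544543  -286.77014548]
```

View pics/z4.png

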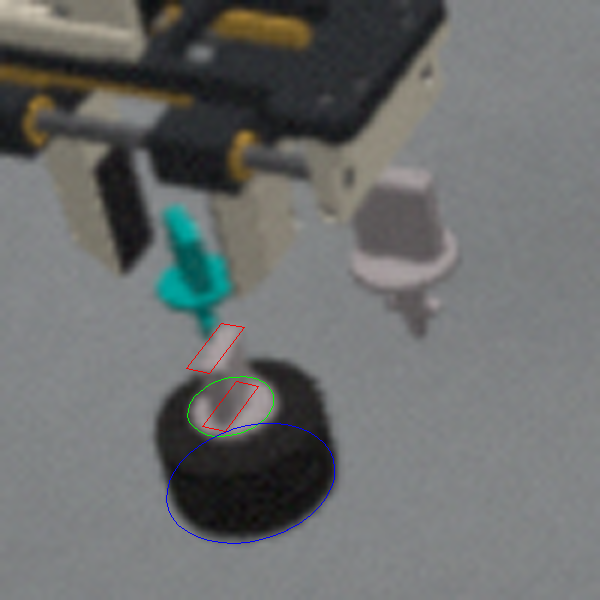

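The overlay fits the collar and tab well, with the screw at (232,400) in the crop. Descending to 41 mm and gripping.

{"name": "arm_command", "arguments": {
  "gripper": [40,40,40,40,40],
  "dp": [
    [0,0,0.6],
    [0,0,0.6],
    [0,0,0.6],
    [0,0,0.5],
    [0,0,0.2]
  ],
  "twist": [0.2,0,0,0,0]
}}

```text
time: 13.78
tool_pos: [472.9, -288.0, 39.7]
tcp_rot: [-3.141, -0.002, 2.191]
contact_force: [0.3, 0.2, 0.1]
grip_width: 39.8
finger_force: 0.0
```

{"name": "arm_command", "arguments": {
  "gripper": [30,20,12,6,5],
  "dp": [
    [0,0,0],
    [0,0,0],
    [0,0,0],
    [0,0,0],
    [0,0,0]
  ],
  "twist": [0,0,0,0,0]
}}

```text
time: 14.4
tool_pos: [473.5, -288.5, 41.3]
tcp_rot: [3.141, 0.001, 2.191]
contact_force: [1.0, 0.5, 2.7]
grip_width: 8.4
finger_force: 30.0
```

{"name": "arm_command", "arguments": {
  "gripper": [5,5,5,5,5],
  "dp": [
    [0,0,0],
    [0,0,0],
    [0,0,0],
    [0,0,0],
    [0,0,0]
  ],
  "twist": [0,0,0,0,0]
}}

```text
time: 15.02
tool_pos: [473.5, -288.5, 41.3]
tcp_rot: [3.141, 0.001, 2.191]
contact_force: [-0.2, 0.4, 5.7]
grip_width: 8.8
finger_force: 30.0
```

{"name": "arm_command", "arguments": {
  "gripper": [5,5,5,5,5],
  "dp": [
    [0,0,-0.5],
    [0,0,-1],
    [0,0,-1],
    [0,0,-1],
    [0,0,-1]
  ],
  "twist": [0,0,0,0,0]
}}

```text
time: 15.65
tool_pos: [473.1, -288.2, 154.6]
tcp_rot: [3.142, -0.0, 2.191]
contact_force: [0.1, -0.4, -0.9]
grip_width: 8.9
finger_force: 30.0
```

```bash
python3 - <<'E'
from h import *
plan([584.8,55.4,160],.375+np.pi)
b=capture('scene'); a=capture('top')
B=cv2.resize(b[150:270,130:250],(480,480),interpolation=2);A=cv2.resize(a[195:275,415:495],(320,320),interpolation=2)
cv2.imwrite('pics/z5.png',np.hstack([B,np.vstack([A,np.zeros((160,320,3),np.uint8)])])[:,:,::-1])
E
```

```text
t 15.65 pos [ 473.1 -288.2  154.6] rot [ 3.142 -0.     2.191] dp [ 8.59 11.62 -0.21] twist -15.19 F [ 0.1 -0.4 -0.9] w 8.9
```

View pics/z5.png

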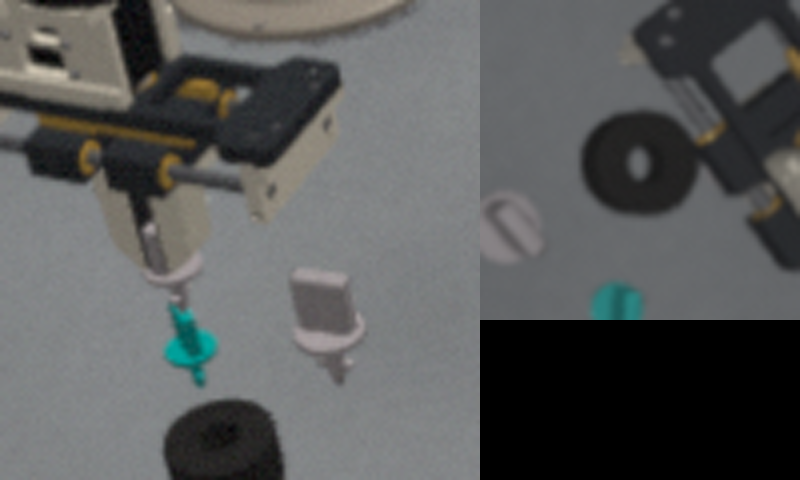

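The screw is held upright, with the tip at (175,300) in the crop, and the rest is empty. Carrying it to the slot.

{"name": "arm_command", "arguments": {
  "gripper": [5,5,5,5,5],
  "dp": [
    [0.72,0.97,-0.1],
    [0.72,0.97,-0.1],
    [0.72,0.97,0],
    [0.72,0.97,0],
    [0.72,0.97,0]
  ],
  "twist": [0,0,0,0,0]
}}

```text
time: 16.38
tool_pos: [519.4, -143.5, 157.5]
tcp_rot: [-3.141, -0.001, 2.191]
contact_force: [0.4, 1.3, 0.2]
grip_width: 8.7
finger_force: 30.0
```

{"name": "arm_command", "arguments": {
  "gripper": [5,5,5,5,5],
  "dp": [
    [0.72,0.97,0],
    [0.72,0.97,0],
    [0.72,0.97,0],
    [0.72,0.97,0],
    [0.72,0.97,0]
  ],
  "twist": [0,0,0,0,0]
}}

```text
time: 17.0
tool_pos: [565.7, 0.1, 157.4]
tcp_rot: [-3.14, -0.001, 2.191]
contact_force: [0.1, 0.4, -0.9]
grip_width: 9.1
finger_force: 30.0
```

{"name": "arm_command", "arguments": {
  "gripper": [5,5,5,5,5],
  "dp": [
    [0.7,0.96,0],
    [0.69,0.96,0],
    [0,0,0],
    [0,0,0],
    [0,0,0]
  ],
  "twist": [0,0,-1,-1,-1]
}}

```text
time: 17.62
tool_pos: [584.3, 55.4, 157.3]
tcp_rot: [-3.14, -0.002, 2.456]
contact_force: [-0.7, 0.2, -0.8]
grip_width: 9.1
finger_force: 30.0
```

{"name": "arm_command", "arguments": {
  "gripper": [5,5,5,5,5],
  "dp": [
    [0,0,0],
    [0,0,0],
    [0,0,0],
    [0,0,0],
    [0,0,0]
  ],
  "twist": [-1,-1,-1,-1,-1]
}}

```text
time: 18.25
tool_pos: [584.3, 55.2, 157.3]
tcp_rot: [-3.141, -0.002, 2.892]
contact_force: [-0.1, -0.3, -0.5]
grip_width: 8.9
finger_force: 30.0
```

{"name": "arm_command", "arguments": {
  "gripper": [5,5,5,5,5],
  "dp": [
    [0,0,0],
    [0,0,0],
    [0,0,0],
    [0,0,0],
    [0,0,0]
  ],
  "twist": [-1,-1,-1,-1,-1]
}}

```text
time: 18.88
tool_pos: [584.3, 55.2, 157.3]
tcp_rot: [3.141, -0.002, -2.955]
contact_force: [0.3, -0.1, -0.7]
grip_width: 8.9
finger_force: 30.0
```

```bash
python3 - <<'E'
from h import *
plan([584.8,55.4,105],.375+np.pi)
print(at("top",(455,235.75),34))
E
```

```text
t 18.88 pos [584.3  55.2 157.3] rot [ 3.141e+00 -2.000e-03 -2.955e+00] dp [-0.02  0.    2.09] twist -2.16 F [ 0.3 -0.1 -0.7] w 8.9
[ 472.58209493 -284.22805916]
```

{"name": "arm_command", "arguments": {
  "gripper": [5,5,5,5,5],
  "dp": [
    [0,0,0],
    [0,0,0],
    [0,0,0.7],
    [0,0,0.7],
    [0,0,0.6]
  ],
  "twist": [-1,-1,-0.16,0,0]
}}

```text
time: 19.5
tool_pos: [584.3, 55.2, 106.9]
tcp_rot: [3.141, -0.002, -2.769]
contact_force: [-0.8, 0.4, 0.2]
grip_width: 8.9
finger_force: 30.0
```

```bash
python3 - <<'E'
from h import *
plan([584.8,55.4,69],.375+np.pi)
o=get_obs();p=o["tool_pos"];yaw=o["tcp_rot"][2]
b=capture('scene'); u0,v0=285,150;S=7
B=cv2.resize(b[v0:v0+85,u0:u0+110],(770,595),interpolation=2)
def dr(P,col,cl=True):
    q=(proj("scene",P)-[u0,v0]+.5)*S-.5; cv2.polylines(B,[q.round().astype(int)],cl,col,1)
z=p[2]-7; e=np.array([np.cos(yaw),np.sin(yaw)])
dr([[*p[:2],z],[*p[:2],z-27]],(255,0,0),False)
dr([[*(p[:2]-8*e),z-16],[*(p[:2]+8*e),z-16]],(255,0,0),False)
dr([[*(p[:2]+15*np.array([np.cos(t),np.sin(t)])),z] for t in np.linspace(0,6.28,40)],(0,255,0))
e=np.array([np.cos(.375),np.sin(.375)]);n=np.array([-e[1],e[0]]);c=np.array([584.8,55.4])
dr([[*(c+i*10.5*e+j*5.5*n),61] for i,j in((1,1),(1,-1),(-1,-1),(-1,1))],(0,0,255))
cv2.imwrite('pics/z6.png',B[:,:,::-1])
E
```

```text
t 19.5 pos [584.3  55.2 106.9] rot [ 3.141e+00 -2.000e-03 -2.769e+00] dp [-0.02 -0.    1.51] twist -0.03 F [-0.8  0.4  0.2] w 8.9
```

View pics/z6.png

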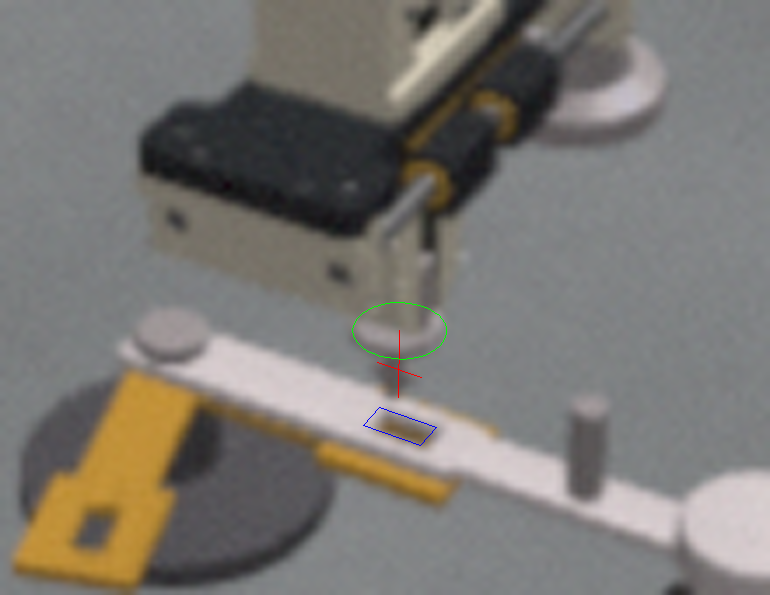

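The screw sits above the slot: the collar centre is at (399,332) against a predicted (400,331), and the slot centre is near (404,429) against a predicted (400,426). I'll move it about 1.5 mm outward along the arm and insert gently.

{"name": "arm_command", "arguments": {
  "gripper": [5,5,5,5,5],
  "dp": [
    [-0.06,0,0],
    [0,0,0.3],
    [0,0,0.25],
    [0,0,0.2],
    [0,0,0.2]
  ],
  "twist": [0,0,0,0,0]
}}

```text
time: 20.18
tool_pos: [586.3, 55.8, 84.4]
tcp_rot: [3.142, 0.0, -2.769]
contact_force: [0.2, -0.7, -0.5]
grip_width: 8.7
finger_force: 30.0
```

{"name": "arm_command", "arguments": {
  "gripper": [5,5,5,5,5],
  "dp": [
    [0,0,0.15],
    [0,0,0.15],
    [0,0,0.15],
    [0,0,0.12],
    [0,0,0]
  ],
  "twist": [0,0,0,0,0]
}}

```text
time: 20.8
tool_pos: [586.2, 55.8, 70.2]
tcp_rot: [3.141, -0.0, -2.769]
contact_force: [0.1, 0.6, -0.8]
grip_width: 8.5
finger_force: 30.0
```

{"name": "arm_command", "arguments": {
  "gripper": [5,5,5,5,5],
  "dp": [
    [0,0,0.03],
    [0,0,0.03],
    [0,0,0.02],
    [0,0,0],
    [0,0,0]
  ],
  "twist": [0,0,0,0,0]
}}

```text
time: 21.42
tool_pos: [586.4, 55.8, 68.5]
tcp_rot: [3.141, 0.0, -2.769]
contact_force: [0.5, 0.8, -0.7]
grip_width: 9.0
finger_force: 30.0
```

{"name": "arm_command", "arguments": {
  "gripper": [5,5,5,5,5],
  "dp": [
    [0,0,0.02],
    [0,0,0.02],
    [0,0,0],
    [0,0,0],
    [0,0,0]
  ],
  "twist": [0,0,0,0,0]
}}

```text
time: 22.05
tool_pos: [586.5, 55.8, 68.3]
tcp_rot: [-3.141, 0.001, -2.769]
contact_force: [-3.0, 1.5, 5.7]
grip_width: 8.7
finger_force: 30.0
```

{"name": "arm_command", "arguments": {
  "gripper": [5,5,5,5,5],
  "dp": [
    [0,0,-0.01],
    [0,0,0],
    [0,0,0],
    [0,0,0],
    [0,0,0]
  ],
  "twist": [0,1,1,1,1]
}}

```text
time: 22.68
tool_pos: [587.1, 55.7, 68.3]
tcp_rot: [-3.141, 0.002, -3.121]
contact_force: [0.1, -0.0, 3.5]
grip_width: 8.7
finger_force: 30.0
```

{"name": "arm_command", "arguments": {
  "gripper": [5,5,5,5,5],
  "dp": [
    [0,0,0],
    [0,0,0],
    [0,0,0],
    [0,0,0],
    [0,0,0]
  ],
  "twist": [1,1,1,1,1]
}}

```text
time: 23.3
tool_pos: [587.1, 55.3, 68.3]
tcp_rot: [3.141, 0.002, 2.726]
contact_force: [-0.1, -1.3, 4.5]
grip_width: 8.9
finger_force: 30.0
```

{"name": "arm_command", "arguments": {
  "gripper": [5,5,5,5,5],
  "dp": [
    [0,0,0],
    [0,0,0],
    [0,0,0],
    [0,0,0],
    [0,0,0]
  ],
  "twist": [1,1,1,1,1]
}}

```text
time: 23.92
tool_pos: [587.1, 55.3, 68.3]
tcp_rot: [3.141, 0.002, 2.289]
contact_force: [-0.0, -0.2, 4.4]
grip_width: 8.9
finger_force: 30.0
```

{"name": "arm_command", "arguments": {
  "gripper": [5,5,5,5,5],
  "dp": [
    [0,0,0],
    [0,0,0],
    [0,0,0],
    [0,0,0],
    [0,0,0]
  ],
  "twist": [1,1,1,1,0]
}}

```text
time: 24.55
tool_pos: [587.1, 55.4, 68.3]
tcp_rot: [3.14, 0.001, 1.944]
contact_force: [-0.2, -0.4, 5.1]
grip_width: 8.9
finger_force: 30.0
```

{"name": "arm_command", "arguments": {
  "gripper": [10,13,17,20,22],
  "dp": [
    [0,0,0],
    [0,0,0],
    [0,0,0],
    [0,0,0],
    [0,0,0]
  ],
  "twist": [0,0,0,0,0]
}}

```text
time: 25.18
tool_pos: [586.3, 55.8, 67.6]
tcp_rot: [-3.142, -0.0, 1.943]
contact_force: [0.4, 0.1, 0.8]
grip_width: 21.9
finger_force: 0.0
```

{"name": "arm_command", "arguments": {
  "gripper": [22,22,22,22,22],
  "dp": [
    [0,0,-0.4],
    [0,0,-0.8],
    [0,0,-1],
    [0,0,-1],
    [0,0,-1]
  ],
  "twist": [0,0,0,0,0]
}}

```text
time: 25.8
tool_pos: [586.4, 55.8, 174.4]
tcp_rot: [3.141, 0.0, 1.943]
contact_force: [-0.5, 0.3, 0.2]
grip_width: 21.6
finger_force: 0.0
```

```bash
python3 -c "
from h import *
plan([400,-70,180],1.944)"
```

```text
t 25.8 pos [586.4  55.8 174.4] rot [3.141 0.    1.943] dp [-1.98 -8.78 -0.23] twist -0.01 F [-0.5  0.3  0.2] w 21.6
```

{"name": "arm_command", "arguments": {
  "gripper": [22,22,22,22,22],
  "dp": [
    [-0.2,-1,0],
    [-0.2,-1,0],
    [-0.2,-1,0],
    [-0.2,-1,0],
    [-0.2,-1,0]
  ],
  "twist": [0,0,0,0,0]
}}

```text
time: 26.42
tool_pos: [478.5, -13.4, 173.5]
tcp_rot: [3.141, 0.001, 1.943]
contact_force: [-0.4, -0.7, 0.5]
grip_width: 21.6
finger_force: 0.0
```

{"name": "arm_command", "arguments": {
  "gripper": [22,22,22,22,22],
  "dp": [
    [-0.2,-1,0],
    [-0.2,-1,0],
    [-0.2,-1,0],
    [-0.2,-1,0],
    [0,0,0]
  ],
  "twist": [0,0,0,0,0]
}}

```text
time: 27.05
tool_pos: [392.5, -68.4, 173.5]
tcp_rot: [3.141, 0.001, 1.941]
contact_force: [1.1, 0.6, 0.4]
grip_width: 22.2
finger_force: 0.0
```

```bash
python3 - <<'E'
from h import *
a=capture('top');b=capture('scene')
A=cv2.resize(a[110:210,250:350],(400,400),interpolation=2);B=cv2.resize(b[190:270,300:380],(400,400),interpolation=2)
cv2.imwrite('pics/z7.png',np.hstack([A,B])[:,:,::-1])
E
```

```text
(no output)
```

View pics/z7.png

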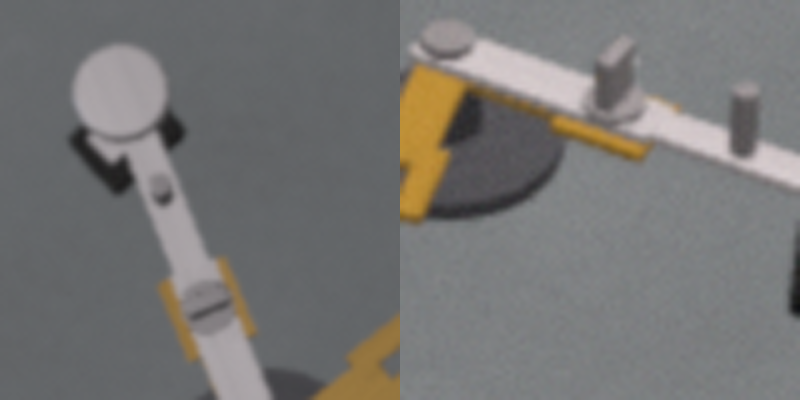

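The collar lies flat on the arm, with the screw at (208,307) and its tab across the arm. The lamp hangs over the holder at (120,90), and the gripper is clear. Handing in.

```bash
python3 -c "
from plant import *
print(close_job())"
```

```text
the job is handed in; nothing more can be done
None
```

The lamp arm is over the cartridge holder, and the thumbscrew is seated through both slots and locked with its tab across the arm. I handed the job in at about 27 s with the gripper clear.

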